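# Refit the capsule machine's dispensing stack

### The job

Finish the dispensing stack of the capsule machine: its plates alternate, each tab pointing to the side opposite the one below. The bottom plate, already bolted on, has its tab to the machine's right; slide the toothed wheel onto the splined shaft next with its tab to the left, then the plain round separator on top of it with its tab to the right, each fully home and flat. Go gently: feel for the splines by turning the plate under light pressure until it drops, never force it, let go of both at the end and leave the other things on the counter alone.

Things in the scene. Friction and masses are not known exactly. Their poses are not given: they have to be found in the camera images.
- head: the machine's dispensing head: fixed red housing 190 x 190 x 60 mm; origin at the centre of its underside on the counter, +y is the machine's left, -y its right, -x its front with the coin knob, z up. A fixed round bottom plate (96 mm across, 6 mm thick) lies on it with a tab to -y.
- hub_seat (a point): point on the shaft's axis at the top of the bottom plate, 66 mm above the counter, where the wheel's underside comes to rest; the separator's underside rests 22 mm higher, on the wheel's sleeve. Turned like the head, not like the shaft. More than 40 N between a plate and the head, the shaft or the other plate does damage.
- spline_top (a point): point on the axis, 36 mm above hub_seat, where the four splines end (6 mm wide, reaching 19 mm from the axis, 90 degrees apart, on a core of radius 11 mm). Above it a bare tapered nose, 12 mm high, narrows to radius 6 mm. A plate whose teeth miss the gaps stops here. Turned like the head, not like the shaft.
- wheel_center (a point): the toothed wheel: disc 6 mm thick with nine short teeth round its rim (96 mm across) and one long tab. Bare aluminium, lies sleeve up, 0.08 to 0.17 kg. A square sleeve, 48 x 48 mm outside, sides parallel and square to the tab, stands 16 mm above the disc (22 mm in all): grip it across two sides. This point: on the axis, 11 mm above the underside; own +x to the tab, z up.
- wheel_tab (a point): point on top of the wheel's tab, 62 mm from its axis along its +x, 6 mm above its underside; the tab is 18 mm wide and ends 68 mm from the axis
- wheel_bore (a point): centre of the wheel's hole at its underside. The hole is 42 mm across; four inner teeth, 13 mm wide, reach in to 12.5 mm from the axis at 45, 135, 225, 315 degrees from the tab, over the lowest 10 mm. So it goes on with its tab in line with a spline, with about 0.09 rad of play either way.
- separator_center (a point): the separator: plain round disc, 96 mm across, 6 mm thick, no rim teeth, one long tab. Bare aluminium, lies sleeve up, 0.08 to 0.17 kg. A square sleeve, 48 x 48 mm outside, sides parallel and square to the tab, stands 16 mm above the disc (22 mm in all): grip it across two sides. This point: on the axis, 11 mm above the underside; own +x to the tab, z up.
- separator_tab (a point): point on top of the separator's tab, 62 mm from its axis along its +x, 6 mm above its underside; the tab is 18 mm wide and ends 68 mm from the axis
- separator_bore (a point): centre of the separator's hole at its underside; hole and inner teeth like the wheel's. The shaft is stiff (0.35 N m to turn) and its angle is not measured: a spline stands at random up to 0.45 rad either side of the head's y axis.
- jar: bystander: clear jar with a white cap, 80 mm across and 110 mm high; origin at the centre of its underside
- carton: bystander: cardboard box 70 x 100 x 60 mm; origin at the centre of its underside
- screwdriver: bystander: screwdriver lying on the counter; origin at its middle, underside
Mind the look-alikes: they are no part of the job. What is shaped like the part that bears wheel_center but black or blue is not meant. Leave any blue or purple look-alike of the part that bears separator_center alone.

How it is judged:
On the way, in this order (a step that is already met when the one before it is completed fails the run):
1. the toothed wheel is fully home on the shaft, tab to the machine's left (z of wheel_center in the frame of head between 0.073 and 0.0805 m and horizontal distance between wheel_center and hub_seat below 0.005 m and angle between wheel_center's own z axis and vertical below 0.07 rad and y of wheel_tab in the frame of head above 0.042 m), for 0.2 s.
2. the separator is fully home on top of the wheel, tab to the machine's right (all of step 1 and z of separator_center in the frame of head between 0.095 and 0.1025 m and horizontal distance between separator_center and hub_seat below 0.005 m and angle between separator_center's own z axis and vertical below 0.07 rad and y of separator_tab in the frame of head below -0.042 m), for 0.2 s.
At the end, for the whole second after the job is handed in: wheel on the bottom plate, separator on the wheel's sleeve (heights within 3.5 mm), axes within 5 mm of the shaft, tilt under 0.07 rad, the wheel's tab point over 42 mm to the head's left (+y), the separator's over 42 mm to its right (-y), both at rest (all of step 2 and linear speed of each of wheel, separator below 0.01 m/s); the robot touches nothing.
It fails at once if a plate is pressed on the head, the shaft or the other plate with more than 40 N (contact force between any of wheel, separator and head above 40 N or contact force between separator and wheel above 40 N).
It fails at once if a bystander is moved by more than 3 cm (distance of any of jar, carton, screwdriver from where it was at the start of the episode above 0.03 m).
It also fails if it takes over 72 s, if anything falls off the work surface, if the arm or the gripper's body presses on something with over 40 N, if the wrist force passes 120 N, or if a joint passes its speed limit or range.

### The arm

A 7-joint arm with a two-finger parallel gripper is mounted at the origin on the work surface. World frame = base frame: x ahead of the robot, y to its left, z up, the work surface at z = 0. Lengths are in m, angles in rad, forces in N, time in s.
With the tool pointing down it reaches from about 0.4 to 0.875 m from the base axis. Payload 19.3 kg.
Tool frame: the origin (TCP) lies at the very end of the fingers, on their centre line; the grasp point (between the pads) lies 19 mm behind it; z points along the fingers, y is the line along which they close (so a half turn about z gives the same grasp; the last joint's range is limited). The gripper opens to 85 mm and grips with 20 to 120 N. Pads are 22 mm wide; open, the fingers measure 114 mm over their backs; the gripper's body (76 mm by 85 mm) begins 54 mm behind the grasp point. The pads swing forward as they close: fully open they stand 13 mm farther back than shut.
Start: joints at [-1.204, 0.521, -0.036, 1.599, 0.021, 1.021, -0.113], TCP at [0.264, 0.566, 0.231] pointing down, gripper open.
Joint ranges: [-2.91, 2.91], [-0.3, 2.13], [-1.5, 1.42], [0.17, 2.43], [-1.26, 4.41], [0.16, 1.93], [-2.52, 2.52]. Speed limits (rad/s): [1.89, 1.89, 2.39, 2.39, 3.01, 3.01, 3.01].

### API

Orientations are given as [roll, pitch, yaw] about the fixed x, y, z axes, in that order (R = Rz(yaw) Ry(pitch) Rx(roll)).
In Python, from workcell import bot gives the robot as it stands.
- The arm moves only by the tool carry_out, never from a script. Its argument "rows" is a list that holds one entry, the list of rows, each a list of 4 numbers: the shift along the tool's x, y, z in m, then the turn about the tool's z in degrees. In form: [[[x, y, z, twist], ...]]. A call has 1 to 12 rows; each row is the pose to reach, as a shift and turn from the pose commanded when the call began, along the tool's axes at that moment; what a row does not reach only later rows make up. A row lasts 1/12 s, in which the tool goes at most 41.7 mm and 7.16 degrees, less where a joint would pass 70% of its speed; a pose out of reach is approached as far as the arm can. A call with a gripper value outside its range is refused whole. "grip" is the finger opening in m, from 0 to 0.0854, set as the call begins (left out, the last holds). The fingers move at their own pace and stop on an object; "grip_force" is the grip in N (left out, the last holds). Time passes only in rows, so rows that repeat a pose let the fingers close. It gives the time, the measured TCP pose, the force, the opening and the grip force at its end, in the units of the state.
- bot.observe(): the state, without advancing time (a new reading comes with each control period).
- bot.grab_frame(name): name is "side" or "top" or "wrist"; returns a dict with "pixels" (384x512x3 uint8, red, green, blue), "K" (3x3 intrinsics, pixels), "pose" (4x4, takes a point from camera to world coordinates). Camera axes: x right, y down, z forward; pixel columns grow to the right and rows downward; lengths in m; the calibration is good to about 2 mm. A picture is of the moment at which its call begins. There is no depth.
- bot.job_done(): hands the job in; it is judged then, once.
Trained networks look in a picture, given as the dict that the camera call returned (one of the last four; its "shot" number tells which), for a name from the list of things; names that differ only in an ending like _2 or _b are one class to them, and where a whole thing is asked for, a point or a joint stands for the part that bears it (a point fixed in the world has none). Each returns a list of dicts, best first, with "conf" (0 to 1); they miss things now and then, are a little off and sometimes report something else, mostly with a low value. They report only what shows in the picture. A call takes as long as a camera call. They do not tell look-alikes from the thing itself.
- bot.look_for(picture, label): "position" ([column, row] in pixels, amid what is visible of it).
- bot.regions_of(picture, label): "region" (384x512 bool, what is visible of it) and "position" ([column, row] in pixels, amid what is visible of it).
- bot.spot_point(picture, label): "position" ([column, row] in pixels: a listed point, or the origin of a listed thing).
The state is a dict: "clock": time; "qpos": joint angles; "qd": joint speeds; "joint_efforts": joint torques, N m; "position": TCP position; "tool_rot": TCP orientation; "force": force on the tool from outside, world axes, zero at the start; "moment": the same for the moment, N m; "grip_width": finger opening in m; "finger_force": force on a finger pad.
Only numpy, scipy, OpenCV 4.12 (cv2) and the standard library are available. Lean on these libraries where they do the work, as an engineer would, in place of code of your own. Each camera call takes 0.05 s, during which the arm holds its last target. There are 200 camera calls.

## Working session

There is one attempt and no reset: what is moved stays moved. The work goes in short steps, Python scripts to look and compute and a tool call to move; the robot and the scene stay as the last step left them, time stands still between calls to the robot, and variables do not carry over. Pictures are saved under pics/ and viewed, at most 10 in all, crops included, and the job is handed in when it is done.

Besides the shell and the picture viewer there is one more tool, called after ">>>" by a JSON object that holds its "name" and its "arguments", one argument or row to a line. carry_out: Moves the arm, as the interface text tells. Its arguments: {"type":"object","properties":{"rows":{"type":"array","items":{"type":"array","items":{"type":"array","items":{"type":"number"}}}},"grip":{"type":"number"},"grip_force":{"type":"number"}},"required":["rows"]}

```bash
mkdir -p pics
cat > h.py <<'E'
import numpy as np, cv2
from workcell import bot
from scipy.spatial.transform import Rotation as R
def ray(pic,px):
    d=np.linalg.inv(pic["K"])@[px[0],px[1],1]; T=np.array(pic["pose"]); return T[:3,3],T[:3,:3]@d
def atz(pic,px,z):
    o,d=ray(pic,px); return o+d*(z-o[2])/d[2]
def save(pic,n): cv2.imwrite(f"pics/{n}.png",np.ascontiguousarray(pic["pixels"][:,:,::-1]))
def tool(): 
    s=bot.observe(); return np.array(s["position"]),R.from_euler("xyz",s["tool_rot"])
def proj(pic,p):
    T=np.linalg.inv(np.array(pic["pose"])); c=T[:3,:3]@p+T[:3,3]; u=pic["K"]@c; return u[:2]/u[2]
E
python3 - <<'E'
from h import *
s=bot.observe(); print(s)
a=bot.grab_frame("top"); b=bot.grab_frame("side")
im=np.vstack([a["pixels"],b["pixels"]])[:,:,::-1]
cv2.imwrite("pics/a.png",cv2.resize(np.ascontiguousarray(a["pixels"][:,:,::-1]),(800,600)))
save(b,"b")
print(a["pose"],a["K"])
Z=dict(head=0,hub_seat=.066,spline_top=.102,wheel_center=.011,wheel_tab=.006,separator_center=.011,separator_tab=.006,jar=0,carton=0,screwdriver=0)
for l,z in Z.items():
    for p in bot.spot_point(a,l): print(l,np.round(p["position"],1),round(p["conf"],2),np.round(atz(a,p["position"],z),4))
E
```

```text
{'clock': 0.0, 'qpos': array([-1.20419433,  0.52199145, -0.03629373,  1.59998079,  0.02118257,
        1.02107476, -0.11279391]), 'qd': array([-0.00023276, -0.00230059, -0.00049121, -0.00028199,  0.0001081 ,
       -0.00118936,  0.00037632]), 'joint_efforts': array([ 6.16527559e-04, -9.27101541e+01,  1.98100895e+00, -3.69941676e+01,
        1.80198450e-02,  7.83811585e-03, -1.86190562e-05]), 'position': array([0.26431409, 0.56601129, 0.2307499 ]), 'tool_rot': array([-3.14052540e+00,  7.68052424e-05,  2.70474801e+00]), 'force': array([ 0.82212719,  0.50660675, -0.36680954]), 'moment': array([ 0.006098  , -0.01247679, -0.02990234]), 'finger_force': 0.0, 'grip_width': 0.08536145667533782}
[[-0.00764272 -0.99865387  0.05130347  0.5042367 ]
 [-0.99952995  0.00610602 -0.03004325  0.05229997]
 [ 0.02968954 -0.05150897 -0.99823111  1.25506908]
 [ 0.          0.          0.          1.        ]] [[408.32192802   0.         257.34122021]
 [  0.         408.32192802 187.59967672]
 [  0.           0.           1.        ]]
head [208.7 202.7] 0.78 [0.5233 0.1639 0.    ]
hub_seat [206.4 199.9] 0.8
[... 274 characters left out ...]
.1] 0.42 [ 0.5181 -0.3647  0.011 ]
wheel_tab [307.7 237.7] 0.81 [ 0.4142 -0.1381  0.006 ]
wheel_tab [261.3 172.8] 0.81 [0.6139 0.0022 0.006 ]
wheel_tab [269.4 274.8] 0.77 [ 0.3033 -0.0199  0.006 ]
separator_center [326.6 162.3] 0.6 [ 0.6448 -0.199   0.011 ]
separator_center [306.2 109.1] 0.58 [ 0.8104 -0.1382  0.011 ]
separator_tab [344.6 158.1] 0.85 [ 0.6582 -0.2562  0.006 ]
separator_tab [246.3 144.5] 0.7 [0.7015 0.0477 0.006 ]
separator_tab [315.8  95.9] 0.6 [ 0.8532 -0.1696  0.006 ]
jar [129.7 189.7] 0.79 [0.5647 0.404  0.    ]
carton [117.4 252.8] 0.85 [0.3739 0.4393 0.    ]
screwdriver [380.7 203.9] 0.85 [ 0.5158 -0.3677  0.    ]
screwdriver [309.9 220.5] 0.61 [ 0.4663 -0.1466  0.    ]
```

View pics/a.png

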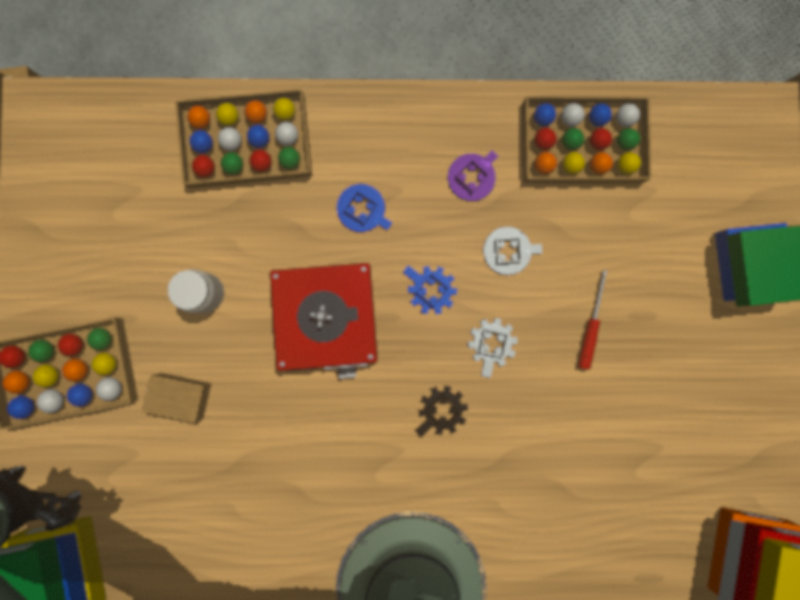

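View pics/b.png

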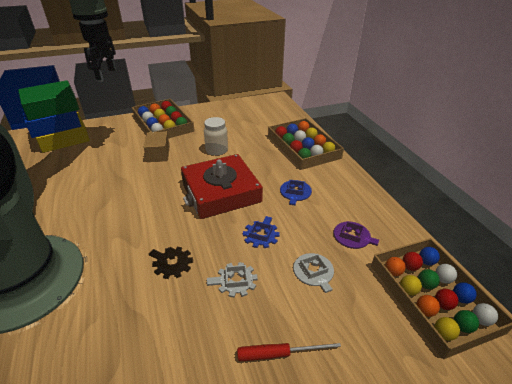

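The two cameras agree on the candidates, in raw top-view pixels.
- **Wheels:** aluminium (315,220), blue (277,186), black (283,262).
- **Separators:** aluminium (325,160), purple (302,113), blue (231,133).

By the description I take the aluminium ones: wheel (315,220) with its tab towards the robot, and separator (325,160) with its tab towards -y. The bottom plate's tab on the head points to -y.

```bash
cat >> h.py <<'E'
def go(x,y,z,yaw):
    p,r=tool(); d=r.inv().apply(np.array([x,y,z])-p)
    dy=(yaw-r.as_euler("xyz")[2]+np.pi)%(2*np.pi)-np.pi
    print("move mm",np.round(d*1000,1),"twist",round(-np.degrees(dy),1),"rows>=",round(max(np.linalg.norm(d)/.0417,abs(np.degrees(dy))/7.16),1))
E
python3 - <<'E'
from h import *
a=bot.grab_frame("top"); w=bot.grab_frame("wrist")
p,r=tool(); T=np.array(w["pose"]); print("cam in tool",r.inv().apply(T[:3,3]-p), r.inv().as_matrix()@T[:3,:3],w["K"][0])
cv2.imwrite("pics/c.png",cv2.resize(np.ascontiguousarray(a["pixels"][90:260,180:360,::-1]),None,fx=3.5,fy=3.5,interpolation=cv2.INTER_CUBIC))
for l in("wheel_center","separator_center","head"):
  for q in bot.regions_of(a,l):
    m=q["region"]; ys,xs=np.nonzero(m); print(l,np.round(q["position"]),q["conf"],m.sum(),a["pixels"][m].mean(0).round())
go(.45,.17,.30,2.70)
go(.462,-.152,.231,2.70)
E
```

```text
cam in tool [ 0.08195878  0.00017408 -0.14229704] [[-2.15597976e-04 -9.48620508e-01 -3.16415999e-01]
 [ 9.99999132e-01 -6.15687066e-04  1.16446573e-03]
 [-1.29944931e-03 -3.16415474e-01  9.48619818e-01]] [332.34226556   0.         255.819013  ]
wheel_center [312. 223.] 0.98 588 [167. 166. 155.]
wheel_center [276. 178.] 0.72 642 [ 86.  97. 150.]
wheel_center [279. 267.] 0.68 698 [86. 69. 47.]
separator_center [304. 105.] 0.97 611 [120.  73. 134.]
separator_center [238. 133.] 0.77 662 [ 69.  89. 155.]
separator_center [329. 156.] 0.76 705 [174. 174. 164.]
head [206. 205.] 0.87 4351 [140.  52.  39.]
move mm [-335.8 -280.6  -68.7] twist 0.3 rows>= 10.6
move mm [-4.829e+02 -5.673e+02  3.000e-01] twist 0.3 rows>= 17.9
```

View pics/c.png

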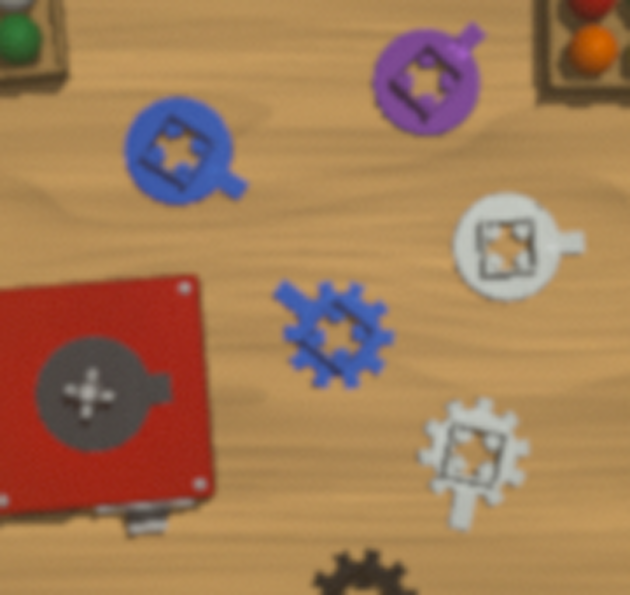

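The crop confirms it: the silver toothed wheel is at raw (315,220) with its tab towards the robot, and the silver separator at raw (325,160) with its tab to -y. The head is turned a few degrees. Next I move over the head to look at the shaft.

>>> {"name": "carry_out", "arguments": {
  "rows": [
    [[-0.03,-0.025,-0.03,0],[-0.06,-0.05,-0.05,0],[-0.09,-0.075,-0.05,0],[-0.12,-0.1,-0.05,0],[-0.15,-0.125,-0.05,0],[-0.18,-0.15,-0.05,0],[-0.21,-0.175,-0.05,0],[-0.24,-0.2,-0.05,0],[-0.275,-0.22,-0.05,0],[-0.31,-0.235,-0.05,0],[-0.345,-0.245,-0.05,0],[-0.375,-0.25,-0.05,0]]
  ]
}}

```text
clock: 1.85
position: [0.4999, 0.1784, 0.2818]
tool_rot: [3.141, 0.001, 2.703]
force: [-0.8, 1.6, -0.3]
grip_width: 0.0852
finger_force: 0.0
```

Run:
```python
from h import *
import time
bot.grab_frame("wrist");bot.grab_frame("wrist")
w=bot.grab_frame("wrist"); save(w,"d"); print(tool()[0],bot.observe()["tool_rot"],bot.observe()["qd"].round(3))
for l,z in dict(head=0,hub_seat=.066,spline_top=.102).items():
    for p in bot.spot_point(w,l): print(l,np.round(p["position"],1),round(p["conf"],2),np.round(atz(w,p["position"],z),4))
```

```text
[0.49966927 0.17939836 0.28107183] [-3.14110019e+00  3.49323888e-04  2.70131236e+00] [-0.043 -0.018 -0.036  0.029 -0.003 -0.001 -0.029]
head [253.4 158.7] 0.84 [0.522  0.1648 0.    ]
hub_seat [247.7 175.8] 0.63 [0.5224 0.158  0.066 ]
hub_seat [254.4 156.8] 0.25 [0.5058 0.1742 0.066 ]
spline_top [250.5 184.3] 0.61 [0.5222 0.1621 0.102 ]
```

View pics/d.png

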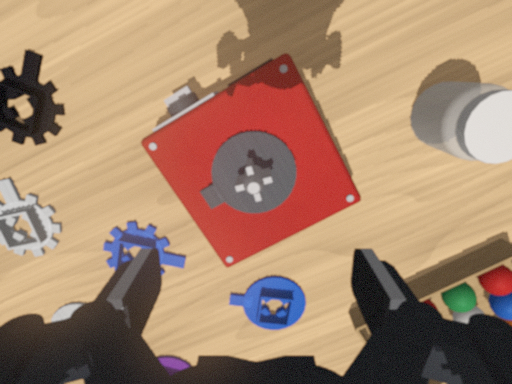

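The wrist view shows the head's four screws at (153,147), (284,69), (350,199) and (229,260). The bottom-plate centre is at about (254,172), and the four bright spline tips lie around (254,184). I now compute the axis and the spline angle.

Run:
```python
from h import *
w=bot.grab_frame("wrist"); 
im=w["pixels"].astype(int); mn=im.min(2)
def blobs(m,off):
    n,l,s,c=cv2.connectedComponentsWithStats(m.astype(np.uint8)); return [(c[i]+off,s[i,4]) for i in range(1,n) if s[i,4]>3]
P=[]
for g in [(153,147),(284,69),(350,199),(229,260)]:
    x,y=g; sub=mn[y-9:y+10,x-9:x+10]; b=max(blobs(sub>110,np.array([x-9,y-9])),key=lambda t:t[1]); P.append(atz(w,b[0],.06)); print(b)
P=np.array(P); c=P.mean(0); print("screws",P.round(4),"center",c.round(4))
# (153)=front-right? print edge directions
for i in range(4):
    d=P[(i+1)%4]-P[i]; print(np.linalg.norm(d[:2]),np.degrees(np.arctan2(d[1],d[0])))
sub=mn[150:215,220:290]
for t in(130,165,200):
  for b in blobs(sub>t,np.array([220,150])):
    q=atz(w,b[0],.102); v=q-c; print(t,b,q.round(4),"r",np.hypot(*v[:2]).round(4),"ang",np.degrees(np.arctan2(v[1],v[0])).round(1))
plate=(mn<110)&(im.max(2)<110)
m=np.zeros_like(plate);m[125:215,190:310]=plate[125:215,190:310]
cs,_=cv2.findContours(m.astype(np.uint8),cv2.RETR_EXTERNAL,cv2.CHAIN_APPROX_NONE); k=max(cs,key=len)[:,0]
W=np.array([atz(w,q,.066)[:2] for q in k]); 
from scipy.optimize import least_squares
f=least_squares(lambda x:np.hypot(*(W-x[:2]).T)-x[2],[c[0],c[1],.048],loss="soft_l1",f_scale=.001); print("plate",f.x)
cr=w["pixels"][125:225,190:310,::-1]; cv2.imwrite("pics/e.png",cv2.resize(np.ascontiguousarray(cr),None,fx=6,fy=6,interpolation=cv2.INTER_CUBIC))
go(.45,-.152,.2,2.70)
```

```text
(array([150.25, 150.6 ]), np.int32(60))
(array([281.7,  74.5]), np.int32(10))
(array([356.9382716 , 197.27160494]), np.int32(81))
(array([226.25      , 263.20454545]), np.int32(44))
screws [[0.4476 0.0761 0.06  ]
 [0.4357 0.2412 0.06  ]
 [0.5976 0.2664 0.06  ]
 [0.6119 0.0886 0.06  ]] center [0.5232 0.1681 0.06  ]
0.1654458623278885 94.13623685252878
0.16390869368325928 8.853218486082858
0.1783639439855547 -85.41888715291981
0.16473941920256324 -175.6668595400388
130 (array([246.49253731, 176.07462687]), np.int32(67)) [0.5086 0.167  0.102 ] r 0.0146 ang -176.0
130 (array([264.36619718, 185.78873239]), np.int32(71)) [0.5257 0.1791 0.102 ] r 0.0113 ang 77.2
130 (array([247.71478873, 195.25352113]), np.int32(284)) [0.5278 0.1593 0.102 ] r 0.0099 ang -62.2
165 (array([246.36, 175.92]), np.int32(50)) [0.5084 0.167  0.102 ] r 0.0148 ang -175.9
165 (array([264.42553191, 185.80851064]), np.int32(47)) [0.5257 0.1792 0.102 ] r 0.0114 ang 77.1
165 (array([251.56875, 196.     ]), np.int32(160)) [0.5302 0.1626 0.102 ] r 0.0089 ang -38.1
165 (array([236.83333333, 193.        ]), np.int32(48)) [0.5208 0.1502 0.102 ] r 0.018 ang -97.5
200 (array([246.47619048, 176.14285714]), np.int32(21)) [0.5087 0.167  0.102 ] r 0.0145 ang -175.8
200 (array([264.38888889, 185.66666667]), np.int32(18)) [0.5256 0.1792 0.102 ] r 0.0114 ang 77.9
200 (array([250.42105263, 193.48684211]), np.int32(76)) [0.5272 0.1627 0.102 ] r 0.0068 ang -53.2
200 (array([236.84210526, 192.84210526]), np.int32(19)) [0.5207 0.1503 0.102 ] r 0.0179 ang -98.0
200 (array([254.16666667, 202.11111111]), np.int32(18)) [0.5375 0.1621 0.102 ] r 0.0155 ang -22.6
plate [0.52889831 0.17789811 0.03333685]
move mm [ -97.6 -323.    81.3] twist 0.4 rows>= 8.3
```

View pics/e.png

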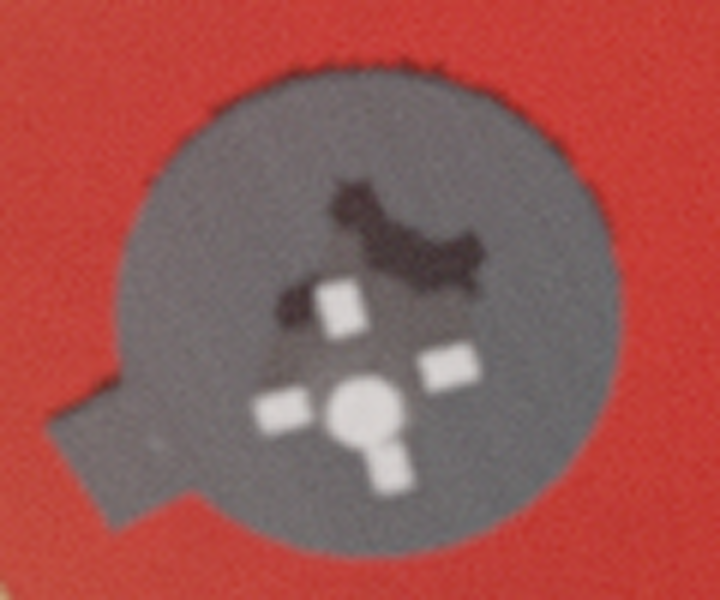

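The spline tips form a consistent cross. The axis is at about (0.5231, 0.1647) and one spline is at 80.3° in world yaw, so the wheel's tab goes to 80.3° and the separator's to -99.7°. Next I move over the wheel.

>>> {"name": "carry_out", "arguments": {
  "rows": [
    [[-0.01,-0.03,0.0,0],[-0.02,-0.06,0.0,0],[-0.03,-0.095,0.0,0],[-0.04,-0.13,0.0,0],[-0.05,-0.165,0.01,0],[-0.06,-0.2,0.025,0],[-0.07,-0.235,0.04,0],[-0.08,-0.27,0.055,0],[-0.09,-0.3,0.07,0],[-0.098,-0.323,0.08,0],[-0.098,-0.323,0.08,0],[-0.098,-0.323,0.08,0]]
  ]
}}

```text
clock: 3.2
position: [0.4501, -0.1532, 0.201]
tool_rot: [-3.141, -0.001, 2.704]
force: [0.9, -0.4, 0.5]
grip_width: 0.0854
finger_force: 0.0
```

```bash
cat >> h.py <<'E'
from scipy.optimize import least_squares
def fitpart(w,guess,n,lab):
    """silver disc: fit axis from sleeve-top square? use points + silhouette"""
    for l,z in ((lab+"_center",.011),(lab+"_tab",.006),(lab+"_bore",0)):
        for p in bot.spot_point(w,l)[:3]: print(l,np.round(p["position"],1),round(p["conf"],2),np.round(atz(w,p["position"],z),4))
    for q in bot.regions_of(w,lab+"_center"):
        col=w["pixels"][q["region"]].mean(0); print(np.round(q["position"]),round(q["conf"],2),q["region"].sum(),col.round())
    save(w,n)
E
python3 - <<'E'
from h import *
w=bot.grab_frame("wrist"); print(tool()[0]); fitpart(w,None,"f","wheel")
E
```

```text
[ 0.45066186 -0.15228694  0.20140906]
wheel_center [295.    6.3] 0.9 [ 0.339  -0.0619  0.011 ]
wheel_center [253.6 177.9] 0.78 [ 0.4686 -0.1639  0.011 ]
wheel_center [394.8 217.4] 0.58 [ 0.5748 -0.0437  0.011 ]
wheel_tab [242.2 120.2] 0.73 [ 0.4102 -0.149   0.006 ]
wheel_tab [442.3 231. ] 0.61 [6.164e-01 6.000e-04 6.000e-03]
wheel_bore [255.8 175.3] 0.89 [ 0.47  -0.162  0.   ]
wheel_bore [388. 213.] 0.6 [ 0.5729 -0.0465  0.    ]
[249. 166.] 0.97 5092 [181. 178. 175.]
[398. 222.] 0.84 4675 [ 48.  79. 143.]
[292.  27.] 0.83 3963 [42. 35. 28.]
```

View pics/f.png

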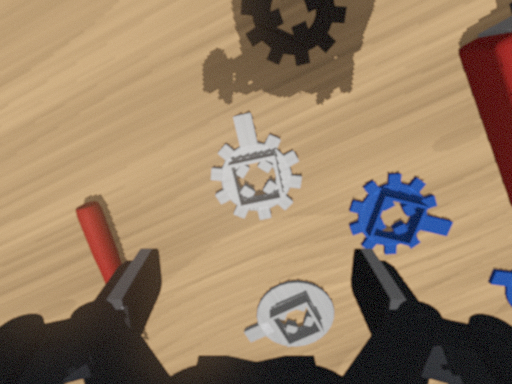

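The wrist view shows the silver wheel at (257,180) with its tab at (245,125), and the silver separator at (297,315). The blue wheel is at (400,213) and the black one at (295,20). I fit the silhouettes to get the poses.

```bash
cat >> h.py <<'E'
from scipy.optimize import minimize
def sil(w,px,teeth,x0):
    im=w["pixels"]; hsv=cv2.cvtColor(im,cv2.COLOR_RGB2HSV)
    m=((hsv[...,1]<60)&(hsv[...,2]>95)).astype(np.uint8)
    m=cv2.morphologyEx(m,cv2.MORPH_CLOSE,np.ones((3,3)))
    cs,_=cv2.findContours(m,cv2.RETR_EXTERNAL,cv2.CHAIN_APPROX_NONE)
    k=max((c for c in cs if cv2.pointPolygonTest(c,px,True)>-12),key=cv2.contourArea)
    S=4; M=np.zeros((384*S,512*S),np.uint8); cv2.drawContours(M,[k*S+S//2],-1,1,-1); M=cv2.dilate(M,np.ones((S,S)))
    def ren(x):
        D=np.zeros_like(M); c,s=np.cos(x[2]),np.sin(x[2])
        for z in(0,.006):
            r=x[3] if teeth else .048
            polys=[np.array([[r*np.cos(t),r*np.sin(t)] for t in np.linspace(0,2*np.pi,60)]),np.array([[.03,-.009],[.068,-.009],[.068,.009],[.03,.009]])]
            if teeth:
                for i in range(1,10):
                    t=i*np.pi/5; h=x[4]/2
                    q=np.array([[.03,-h],[.048,-h],[.048,h],[.03,h]]); polys.append(q@np.array([[np.cos(t),np.sin(t)],[-np.sin(t),np.cos(t)]]))
            for q in polys:
                P=[proj(w,np.array([x[0]+c*a-s*b,x[1]+s*a+c*b,z]))*S+S/2 for a,b in q]
                cv2.fillConvexPoly(D,cv2.convexHull(np.round(P).astype(np.int32)),1)
        return D
    def cost(u):
        D=ren([u[0]*.01,u[1]*.01,u[2]*.2,u[3]*.01,u[4]*.01]); return 1-(D&M).sum()/(D|M).sum()
    u0=np.array([x0[0]/.01,x0[1]/.01,x0[2]/.2,4.1,1.0]); best=None
    for d in(-.3,0,.3):
        o=minimize(cost,u0+[0,0,d/.2,0,0],method="Nelder-Mead",options=dict(initial_simplex=np.vstack([u0+[0,0,d/.2,0,0]]+[u0+[0,0,d/.2,0,0]+e for e in np.eye(5)*.5]),maxiter=250))
        if best is None or o.fun<best.fun: best=o
    u=best.x; print("fit xy",(u[:2]*.01).round(4),"yaw",round(u[2]*.2,4),"IoU",round(1-best.fun,3),(u[3:]*10).round(1)); return u[:2]*.01,u[2]*.2
E
python3 - <<'E'
from h import *
w=bot.grab_frame("wrist"); t=bot.grab_frame("top")
sil(t,(315,220),True,(.465,-.155,2.86)); sil(t,(325,160),False,(.645,-.19,-1.5))
c,y=sil(w,(257,180),True,(.465,-.155,2.86)); sil(w,(290,315),False,(.645,-.19,-1.5))
go(c[0],c[1],.03,y)
E
```

```text
fit xy [ 0.4993 -0.1686] yaw 3.8578 IoU 0.496 [28.5 -0. ]
fit xy [ 0.6525 -0.1938] yaw -1.5254 IoU 0.974 [48.   5.7]
fit xy [ 0.4714 -0.1626] yaw 2.9198 IoU 0.971 [38.2 14. ]
fit xy [ 0.6531 -0.1944] yaw -1.5089 IoU 0.976 [34.   6.7]
move mm [-22.9  -0.9 171.6] twist -12.2 rows>= 4.2
```

>>> {"name": "carry_out", "arguments": {
  "rows": [
    [[-0.012,-0.001,0.02,-6],[-0.023,-0.001,0.05,-12.2],[-0.023,-0.001,0.085,-12.2],[-0.023,-0.001,0.115,-12.2],[-0.023,-0.001,0.14,-12.2],[-0.023,-0.001,0.16,-12.2],[-0.023,-0.001,0.175,-12.2],[-0.023,-0.001,0.183,-12.2],[-0.023,-0.001,0.188,-12.2],[-0.023,-0.001,0.188,-12.2]]
  ]
}}

```text
clock: 4.38
position: [0.4709, -0.1635, 0.013]
tool_rot: [3.142, -0.001, 2.918]
force: [-0.3, -0.4, -0.3]
grip_width: 0.0852
finger_force: 0.0
```

Run:
```python
from h import *
w=bot.grab_frame("wrist"); save(w,"g"); s=bot.observe(); print(s["position"],s["tool_rot"],s["force"])
# project expected sleeve axis top, plus pads
print(proj(w,np.array([.4714,-.1626,.022])), proj(w,s["position"]))
go(.4714,-.1626,.011,2.92)
```

```text
[ 0.47121157 -0.16359924  0.01362842] [-3.14155971e+00  2.59365134e-04  2.91786305e+00] [0.88841329 0.67176226 0.31436889]
[256.81928153 262.5675668 ] [254.64391953 253.2965614 ]
move mm [0.  1.  2.6] twist -0.1 rows>= 0.1
```

View pics/g.png

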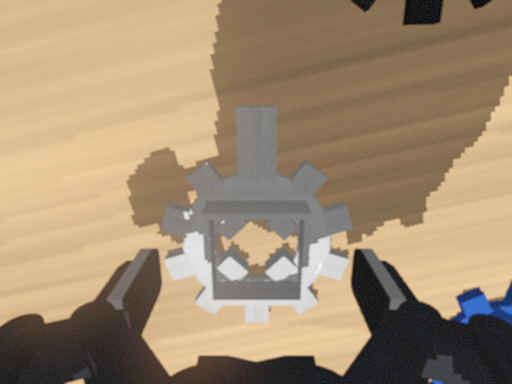

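The view confirms the sleeve is centred between the fingers (sleeve centre column ~257, fingers 157 and 355) with its sides parallel to them. I lower a little and close gently.

>>> {"name": "carry_out", "arguments": {
  "rows": [
    [[0,0.001,0.003,0],[0,0.001,0.0055,0],[0,0.001,0.0055,0],[0,0.001,0.0055,0],[0,0.001,0.0055,0],[0,0.001,0.0055,0],[0,0.001,0.0055,0],[0,0.001,0.0055,0],[0,0.001,0.0055,0],[0,0.001,0.0055,0]]
  ],
  "grip": 0.03,
  "grip_force": 40
}}

```text
clock: 5.27
position: [0.4714, -0.1626, 0.0083]
tool_rot: [3.141, 0.001, 2.918]
force: [-2.0, 2.3, 7.1]
grip_width: 0.0471
finger_force: 41.4
```

>>> {"name": "carry_out", "arguments": {
  "rows": [
    [[0,0,0,0],[0,0,0,0],[0,0,0,0],[0,0,-0.01,0],[0,0,-0.03,0],[0,0,-0.06,0],[0,0,-0.09,0],[0,0,-0.12,0],[0,0,-0.15,0],[0,0,-0.165,0],[0,0,-0.165,0]]
  ]
}}

```text
clock: 6.18
position: [0.4725, -0.1632, 0.1767]
tool_rot: [3.141, 0.006, 2.917]
force: [0.8, -0.2, 0.3]
grip_width: 0.0469
finger_force: 41.7
```

Run:
```python
from h import *
w=bot.grab_frame("wrist"); save(w,"i"); s=bot.observe(); print(s)
p,r=tool()
for l in("wheel_bore","wheel_tab","wheel_center"):
  print(l,[(q["position"],q["conf"]) for q in bot.spot_point(w,l)])
print("exp proj center for depth offsets",[(d,proj(w,p+[0,0,d]).round(1)) for d in(-.006,0,.006)])
go(.5231,.1647,.175,np.radians(80.3))
```

```text
{'clock': 6.2333, 'qpos': array([ 0.04501952,  0.40755567,  0.21831132,  1.9944205 , -0.12694141,
        0.74888012,  1.68572228]), 'qd': array([ 0.00495785,  0.04748219, -0.01482624,  0.02789535, -0.00630276,
       -0.03232757,  0.00558189]), 'joint_efforts': array([ -0.15579744, -76.08620167,   6.28364325, -31.42002583,
         0.21867792,   0.82355144,  -0.17232261]), 'position': array([ 0.47188844, -0.16282161,  0.17480873]), 'tool_rot': array([3.14131959, 0.00342728, 2.91765603]), 'force': array([ 0.15423158,  0.71931798, -1.20671143]), 'moment': array([ 0.01894888, -0.00866127, -0.01141872]), 'finger_force': 41.7315137386322, 'grip_width': 0.04681595598273492}
wheel_bore []
wheel_tab [([253.8, 122.4], 0.81), ([435.8, 252.1], 0.7)]
wheel_center [([252.8, 254.8], 0.58)]
exp proj center for depth offsets [(-0.006, array([255.2, 242.8])), (0, array([255.2, 248.8])), (0.006, array([255.2, 255.2]))]
move mm [ 21.6 330.7  -2.7] twist 86.9 rows>= 12.1
```

View pics/i.png

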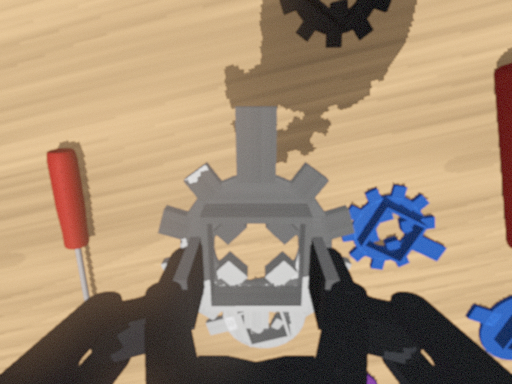

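The wheel is held flat and centred, with its tab at columns 237–276, straight along the tool axis. Next I carry it over the shaft.

>>> {"name": "carry_out", "arguments": {
  "rows": [
    [[0.0,0.014,-0.003,5],[0.002,0.04,-0.003,12],[0.004,0.07,-0.003,19],[0.006,0.1,-0.003,26],[0.008,0.13,-0.003,33],[0.01,0.16,-0.003,40],[0.012,0.19,-0.003,47],[0.014,0.22,-0.003,54],[0.016,0.25,-0.003,61],[0.018,0.28,-0.003,68],[0.02,0.305,-0.003,75],[0.021,0.32,-0.003,82]]
  ]
}}

```text
clock: 7.38
position: [0.5213, 0.1569, 0.1746]
tool_rot: [-3.14, 0.001, 1.483]
force: [0.7, -0.0, -1.2]
grip_width: 0.0469
finger_force: 41.7
```

>>> {"name": "carry_out", "arguments": {
  "rows": [
    [[0,0,0,2.5],[0,0,0,4.9],[0,0,0,4.9],[0,0,0,4.9]]
  ]
}}

```text
clock: 7.72
position: [0.5214, 0.1537, 0.175]
tool_rot: [-3.141, 0.001, 1.402]
force: [-0.0, 0.9, -0.9]
grip_width: 0.0466
finger_force: 41.7
```

Run:
```python
from h import *
s=bot.observe(); print(s["position"],s["tool_rot"],s["force"],s["qpos"].round(2))
go(.5231,.1647,.135,np.radians(80.3))
w=bot.grab_frame("wrist"); save(w,"j")
```

```text
[0.52139337 0.15372836 0.17496317] [-3.14057414e+00  1.38911410e-03  1.40230266e+00] [-0.0091948   0.89075195 -0.8845825 ] [-0.81  0.53  0.58  1.89 -0.39  0.83 -0.2 ]
move mm [11.2 -0.1 39.9] twist 0.0 rows>= 1.0
```

View pics/j.png

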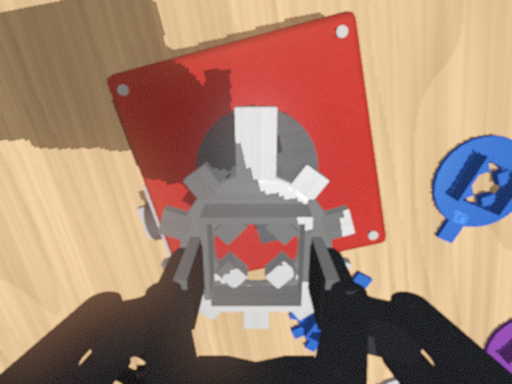

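The wheel is carried tab forward (up in the picture is the machine's left). I align it over the axis and begin a stepwise descent.

>>> {"name": "carry_out", "arguments": {
  "rows": [
    [[0.006,0,0,0],[0.0112,0,0.01,0],[0.0112,0,0.025,0],[0.0112,0,0.04,0],[0.0112,0,0.04,0],[0.0112,0,0.047,0],[0.0112,0,0.053,0],[0.0112,0,0.057,0],[0.0112,0,0.057,0],[0.0112,0,0.057,0]]
  ]
}}

```text
clock: 8.6
position: [0.5238, 0.165, 0.1189]
tool_rot: [3.142, -0.0, 1.401]
force: [-0.4, 0.1, 0.2]
grip_width: 0.0465
finger_force: 41.7
```

Run:
```python
from h import *
s=bot.observe(); print(s["position"],s["tool_rot"],s["force"],s["moment"])
go(.5231,.1647,.112,np.radians(80.3))
for n in("side","wrist"):
  w=bot.grab_frame(n); print(n,[(q["position"],round(q["conf"],2)) for q in bot.spot_point(w,"spline_top")+bot.spot_point(w,"hub_seat")])
```

```text
[0.52377182 0.16502396 0.11888302] [ 3.14151276e+00 -5.16617302e-06  1.40095850e+00] [-0.40511181  0.13352724  0.16691941] [ 0.03774634 -0.02701663  0.049421  ]
move mm [-0.4 -0.6  6.9] twist -0.0 rows>= 0.2
side [([219.1, 163.9], 0.63), ([220.5, 177.1], 0.57)]
wrist [([256.2, 237.3], 0.9)]
```

>>> {"name": "carry_out", "arguments": {
  "rows": [
    [[0,-0.0005,0.001,0],[0,-0.0005,0.002,0],[0,-0.0005,0.003,0],[0,-0.0005,0.004,0],[0,-0.0005,0.005,0],[0,-0.0005,0.006,0],[0,-0.0005,0.007,0],[0,-0.0005,0.008,0],[0,-0.0005,0.008,0],[0,-0.0005,0.008,0]]
  ]
}}

```text
clock: 9.73
position: [0.5232, 0.1651, 0.1107]
tool_rot: [-3.141, 0.0, 1.401]
force: [-0.2, 0.8, -0.4]
grip_width: 0.0467
finger_force: 41.7
```

>>> {"name": "carry_out", "arguments": {
  "rows": [
    [[0,0,0.0007,0],[0,0,0.0014,0],[0,0,0.002,0],[0,0,0.0027,0],[0,0,0.0034,0],[0,0,0.004,0],[0,0,0.004,0]]
  ]
}}

```text
clock: 10.32
position: [0.5231, 0.1651, 0.1066]
tool_rot: [-3.141, 0.0, 1.401]
force: [-0.6, -0.0, -0.3]
grip_width: 0.0472
finger_force: 41.7
```

The wheel is already 4 mm past the spline tops with no force, so it has dropped into the gaps. I continue down.

>>> {"name": "carry_out", "arguments": {
  "rows": [
    [[0,0,0.0015,0],[0,0,0.003,0],[0,0,0.0045,0],[0,0,0.006,0],[0,0,0.0075,0],[0,0,0.009,0],[0,0,0.0105,0],[0,0,0.012,0],[0,0,0.0135,0],[0,0,0.015,0],[0,0,0.016,0]]
  ]
}}

```text
clock: 11.23
position: [0.5231, 0.1651, 0.0906]
tool_rot: [-3.141, 0.0, 1.401]
force: [-0.2, -0.0, -0.7]
grip_width: 0.0467
finger_force: 41.7
```

>>> {"name": "carry_out", "arguments": {
  "rows": [
    [[0,0,0.0015,0],[0,0,0.003,0],[0,0,0.0045,0],[0,0,0.006,0],[0,0,0.0075,0],[0,0,0.009,0],[0,0,0.0105,0],[0,0,0.0115,0],[0,0,0.0125,0],[0,0,0.0125,0]]
  ]
}}

```text
clock: 12.07
position: [0.5231, 0.1651, 0.0781]
tool_rot: [-3.141, 0.0, 1.401]
force: [0.4, 0.8, -0.1]
grip_width: 0.0469
finger_force: 41.7
```

>>> {"name": "carry_out", "arguments": {
  "rows": [
    [[0,0,0.0006,0],[0,0,0.0012,0],[0,0,0.0018,0],[0,0,0.0024,0],[0,0,0.003,0],[0,0,0.0034,0],[0,0,0.0034,0]]
  ]
}}

```text
clock: 12.65
position: [0.5232, 0.1651, 0.0748]
tool_rot: [-3.141, 0.0, 1.401]
force: [0.2, -0.1, -0.4]
grip_width: 0.0473
finger_force: 41.7
```

Less than 1 mm remains, so I let go, and the wheel settles under its own weight.

>>> {"name": "carry_out", "arguments": {
  "rows": [
    [[0,0,0.0004,0],[0,0,0.0004,0],[0,0,0.0004,0],[0,0,0.0004,0],[0,0,0.0004,0],[0,0,0.0004,0],[0,0,0.0004,0]]
  ],
  "grip": 0.0854
}}

```text
clock: 13.23
position: [0.5232, 0.1651, 0.0745]
tool_rot: [3.142, 0.0, 1.401]
force: [-1.0, -0.0, -0.7]
grip_width: 0.0856
finger_force: 0.0
```

>>> {"name": "carry_out", "arguments": {
  "rows": [
    [[0,0,0,0],[0,0,0,0],[0,0,-0.01,0],[0,0,-0.03,0],[0,0,-0.06,0],[0,0,-0.09,0],[0,0,-0.12,0],[0,0,-0.15,0],[0,0,-0.15,0],[0,0,-0.15,0]]
  ]
}}

```text
clock: 14.07
position: [0.5237, 0.1654, 0.2265]
tool_rot: [3.139, -0.002, 1.401]
force: [0.9, -0.6, -0.9]
grip_width: 0.0853
finger_force: 0.0
```

Run:
```python
from h import *
bot.grab_frame("wrist"); w=bot.grab_frame("wrist"); s=bot.observe(); print(s["position"],s["tool_rot"],s["force"],s["grip_width"])
sd=bot.grab_frame("side")
A=cv2.resize(np.ascontiguousarray(sd["pixels"][130:230,150:290,::-1]),None,fx=4,fy=4,interpolation=cv2.INTER_CUBIC)
B=w["pixels"][:,:,::-1][:,100:400]; C=np.zeros((384+400,560,3),np.uint8)
out=np.zeros((400,560+240,3),np.uint8); out[:,:560]=A; b=cv2.resize(np.ascontiguousarray(B),(240,307)); out[:307,560:]=b
cv2.imwrite("pics/k.png",out)
for l,z in(("wheel_center",.077),("wheel_tab",.072),("spline_top",.102)):
  for q in bot.spot_point(w,l)[:3]: print(l,q["position"],round(q["conf"],2),atz(w,q["position"],z).round(4))
go(.640,-.194,.2,np.radians(180-86.8))
```

```text
[0.52283098 0.16516724 0.22442988] [-3.14118359e+00  1.16274880e-05  1.40114274e+00] [ 0.38939058 -0.57500643 -0.36508097] 0.08563596525126513
wheel_center [254.6, 169.8] 0.94 [0.5216 0.1651 0.077 ]
wheel_center [146.2, 336.5] 0.77 [3.739e-01 2.000e-04 7.700e-02]
wheel_center [324.8, 303.5] 0.73 [0.5692 0.0098 0.077 ]
wheel_tab [349.1, 268.1] 0.69 [0.5988 0.0446 0.072 ]
wheel_tab [254.8, 101.5] 0.66 [0.532  0.2241 0.072 ]
spline_top [255.7, 179.2] 0.86 [0.5224 0.1638 0.102 ]
move mm [-333.9  176.2   24. ] twist -12.9 rows>= 9.1
```

View pics/k.png

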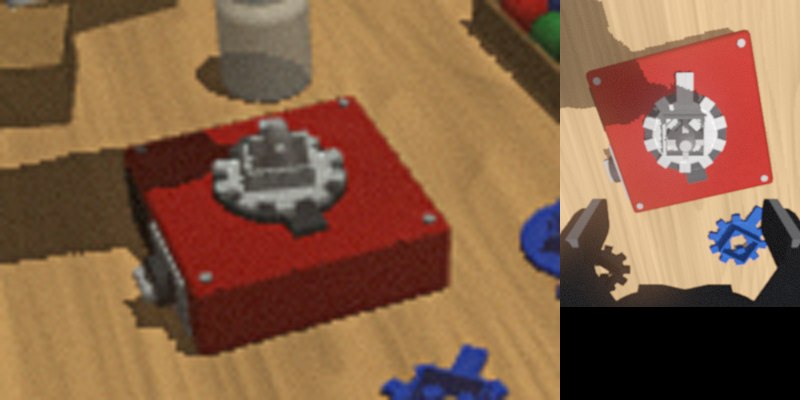

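The pictures show the wheel seated flat on the bottom plate, its tab to the machine's left (side crop tab at (270,130); wrist inset tab at (684,85)). The network puts the tab point at y = 0.224. Next is the separator.

>>> {"name": "carry_out", "arguments": {
  "rows": [
    [[-0.025,0.013,0.0,-1],[-0.055,0.03,0.0,-2],[-0.09,0.048,0.0,-3],[-0.125,0.066,0.0,-5],[-0.16,0.084,0.0,-6],[-0.195,0.102,0.0,-8],[-0.23,0.12,0.005,-10],[-0.265,0.138,0.01,-12],[-0.295,0.156,0.018,-13],[-0.32,0.168,0.024,-13],[-0.334,0.176,0.024,-13],[-0.334,0.176,0.024,-13]]
  ]
}}

```text
clock: 15.37
position: [0.6396, -0.1984, 0.1992]
tool_rot: [-3.14, 0.002, 1.623]
force: [-1.1, -0.1, 0.0]
grip_width: 0.0854
finger_force: 0.0
```

Run:
```python
from h import *
bot.grab_frame("wrist"); bot.grab_frame("wrist"); w=bot.grab_frame("wrist"); print(tool()[0],bot.observe()["tool_rot"])
c0=np.array([.6531,-.1944,.006]); px=proj(w,c0); print(px)
hs=[(q["position"],q["conf"],w["pixels"][q["region"]].mean(0).round()) for q in bot.regions_of(w,"separator_center")]; print(hs)
c,y=sil(w,(float(px[0]),float(px[1])),False,(.653,-.194,-1.51))
for l,z in(("separator_center",.011),("separator_tab",.006)):
  for q in bot.spot_point(w,l)[:3]: print(l,q["position"],round(q["conf"],2),atz(w,q["position"],z).round(4))
go(c[0],c[1],.008,y+np.pi)
```

```text
[ 0.63995007 -0.19323787  0.19993942] [-3.14067166e+00 -5.42810641e-04  1.62793712e+00]
[269.07384721 158.26558465]
[([430.3, 96.7], 0.94, array([118.,  67., 139.])), ([274.2, 149.8], 0.67, array([186., 184., 182.]))]
fit xy [ 0.6525 -0.194 ] yaw -1.5116 IoU 0.987 [48.2 19.1]
separator_center [270.6, 159.2] 0.72 [ 0.6545 -0.1941  0.011 ]
separator_center [423.6, 95.5] 0.55 [ 0.7972 -0.123   0.011 ]
separator_tab [453.9, 143.7] 0.79 [ 0.8408 -0.1686  0.006 ]
separator_tab [267.1, 213.1] 0.73 [ 0.6551 -0.2561  0.006 ]
move mm [ -2.4  12.1 192.5] twist -0.0 rows>= 4.6
```

The silver separator is at (270,158), its tab at (267,213). I descend onto it.

>>> {"name": "carry_out", "arguments": {
  "rows": [
    [[-0.0025,0.0122,0.02,0],[-0.0025,0.0122,0.05,0],[-0.0025,0.0122,0.085,0],[-0.0025,0.0122,0.115,0],[-0.0025,0.0122,0.145,0],[-0.0025,0.0122,0.165,0],[-0.0025,0.0122,0.178,0],[-0.0025,0.0122,0.185,0],[-0.0025,0.0122,0.188,0],[-0.0025,0.0122,0.188,0]]
  ]
}}

```text
clock: 16.5
position: [0.6529, -0.1955, 0.013]
tool_rot: [3.141, 0.0, 1.628]
force: [-0.3, 0.7, -0.5]
grip_width: 0.0858
finger_force: 0.0
```

Run:
```python
from h import *
w=bot.grab_frame("wrist"); s=bot.observe(); print(s["position"],s["tool_rot"],s["force"])
for l,z in(("separator_center",.011),("separator_tab",.006),("separator_bore",0)):
  for q in bot.spot_point(w,l)[:2]: print(l,q["position"],round(q["conf"],2),atz(w,q["position"],z).round(4))
go(.6525,-.194,.008,1.63)
```

```text
[ 0.65310794 -0.19564821  0.01350728] [3.14045216e+00 3.97960895e-04 1.62809833e+00] [-0.03665376 -0.14527162  0.53255347]
separator_center [257.0, 247.4] 0.66 [ 0.6529 -0.1939  0.011 ]
separator_tab [253.6, 336.2] 0.97 [ 0.6545 -0.2524  0.006 ]
move mm [ 1.7 -0.6  5.7] twist -0.1 rows>= 0.1
```

>>> {"name": "carry_out", "arguments": {
  "rows": [
    [[0.0015,0,0.003,0],[0.0015,0,0.0055,0],[0.0015,0,0.0055,0],[0.0015,0,0.0055,0],[0.0015,0,0.0055,0],[0.0015,0,0.0055,0],[0.0015,0,0.0055,0],[0.0015,0,0.0055,0],[0.0015,0,0.0055,0],[0.0015,0,0.0055,0],[0.0015,0,0.0055,0],[0.0015,0,0.0055,0]]
  ],
  "grip": 0.03,
  "grip_force": 40
}}

```text
clock: 17.7
position: [0.6524, -0.1941, 0.007]
tool_rot: [-3.142, 0.0, 1.628]
force: [0.7, 0.2, -1.6]
grip_width: 0.0473
finger_force: 41.3
```

>>> {"name": "carry_out", "arguments": {
  "rows": [
    [[0,0,0,0],[0,0,-0.01,0],[0,0,-0.03,0],[0,0,-0.06,0],[0,0,-0.09,0],[0,0,-0.12,0],[0,0,-0.15,0],[0,0,-0.17,0],[0,0,-0.18,0],[0,0,-0.18,0],[0,0,-0.18,0]]
  ]
}}

```text
clock: 18.62
position: [0.6523, -0.1939, 0.1866]
tool_rot: [-3.141, -0.0, 1.628]
force: [0.6, -0.1, -1.6]
grip_width: 0.0467
finger_force: 41.7
```

Run:
```python
from h import *
bot.grab_frame("wrist"); w=bot.grab_frame("wrist"); s=bot.observe(); print(s["position"],s["tool_rot"],s["force"],s["grip_width"])
p,r=tool()
for l,z in(("separator_center",.003),("separator_tab",-.002)):
  for q in bot.spot_point(w,l)[:2]: print(l,q["position"],round(q["conf"],2),(r.inv().apply(atz(w,q["position"],p[2]+z)-p)*1000).round(1))
go(.5231,.1649,.185,np.radians(80.3))
```

```text
[ 0.65178768 -0.19379126  0.185387  ] [-3.13947020e+00 -6.53280100e-04  1.62789055e+00] [ 0.90445922 -0.00642439 -1.33175711] 0.04685697841890574
separator_center [420.5, 98.0] 0.65 [72.6 66.8 -3.1]
separator_center [255.9, 258.2] 0.62 [-1.6 -0.2 -3. ]
separator_tab [454.0, 143.0] 0.8 [53.1 87.   1.9]
separator_tab [257.0, 350.5] 0.61 [-62.2   0.4   2. ]
move mm [ 365.6 -108.1    0.9] twist 13.0 rows>= 9.1
```

The separator is held and centred: the network puts its tab at -62 mm along the tool x axis, as it should be. I carry it back.

>>> {"name": "carry_out", "arguments": {
  "rows": [
    [[0.02,-0.006,0,1],[0.05,-0.015,0,2],[0.085,-0.025,0,4],[0.12,-0.035,0,5],[0.155,-0.046,0,7],[0.19,-0.056,0,8],[0.225,-0.066,0,10],[0.26,-0.077,0,11],[0.295,-0.087,0,12],[0.325,-0.096,0,13],[0.35,-0.104,0,13],[0.3655,-0.108,0,13]]
  ]
}}

```text
clock: 19.82
position: [0.5222, 0.1676, 0.1862]
tool_rot: [-3.14, 0.0, 1.404]
force: [0.1, -0.5, -1.6]
grip_width: 0.0468
finger_force: 41.7
```

Run:
```python
from h import *
for i in range(6): bot.grab_frame("wrist")
s=bot.observe(); print(s["position"],s["tool_rot"],s["force"],s["qd"].round(3))
go(.5231,.1650,.119,np.radians(80.3))
```

```text
[0.52396582 0.1635348  0.18675989] [-3.14151549e+00  7.24241986e-04  1.39972276e+00] [ 0.24774868  0.26658364 -1.01817845] [ 0.008 -0.004  0.    -0.002  0.    -0.001 -0.001]
move mm [ 1.3 -1.1 67.8] twist -0.1 rows>= 1.6
```

>>> {"name": "carry_out", "arguments": {
  "rows": [
    [[0.0013,-0.0011,0.015,0],[0.0013,-0.0011,0.035,0],[0.0013,-0.0011,0.05,0],[0.0013,-0.0011,0.06,0],[0.0013,-0.0011,0.065,0],[0.0013,-0.0011,0.068,0],[0.0013,-0.0011,0.068,0],[0.0013,-0.0011,0.068,0]]
  ]
}}

```text
clock: 20.78
position: [0.5233, 0.166, 0.1195]
tool_rot: [3.141, -0.0, 1.401]
force: [-0.5, -1.1, -1.5]
grip_width: 0.0469
finger_force: 41.7
```

>>> {"name": "carry_out", "arguments": {
  "rows": [
    [[0,0,0.001,0],[0,0,0.002,0],[0,0,0.003,0],[0,0,0.004,0],[0,0,0.005,0],[0,0,0.006,0],[0,0,0.007,0],[0,0,0.008,0],[0,0,0.008,0],[0,0,0.008,0]]
  ]
}}

```text
clock: 21.62
position: [0.5229, 0.1661, 0.1109]
tool_rot: [-3.142, 0.0, 1.401]
force: [0.0, 0.4, -2.9]
grip_width: 0.0468
finger_force: 41.7
```

Run:
```python
from h import *
s=bot.observe(); print(s["position"],s["tool_rot"],s["force"],s["moment"])
go(.5231,.1650,.1065,np.radians(80.3))
```

```text
[0.52288472 0.16607533 0.11094471] [-3.14150966e+00  9.68069048e-05  1.40098964e+00] [ 0.04967933  0.42647056 -2.86206422] [-0.05016686 -0.00870432 -0.02981589]
move mm [-1.   0.4  4.4] twist -0.0 rows>= 0.1
```

>>> {"name": "carry_out", "arguments": {
  "rows": [
    [[-0.0005,0.0002,0,0],[-0.001,0.0003,0.0007,0],[-0.001,0.0003,0.0014,0],[-0.001,0.0003,0.002,0],[-0.001,0.0003,0.0027,0],[-0.001,0.0003,0.0034,0],[-0.001,0.0003,0.004,0],[-0.001,0.0003,0.0047,0],[-0.001,0.0003,0.0047,0]]
  ]
}}

```text
clock: 22.37
position: [0.523, 0.1651, 0.1061]
tool_rot: [-3.141, 0.0, 1.401]
force: [-0.6, 0.3, -1.7]
grip_width: 0.0468
finger_force: 41.7
```

It is in the spline gaps with no contact force. Now down to the wheel's sleeve.

>>> {"name": "carry_out", "arguments": {
  "rows": [
    [[0,0,0.001,0],[0,0,0.002,0],[0,0,0.003,0],[0,0,0.004,0],[0,0,0.005,0],[0,0,0.006,0],[0,0,0.007,0],[0,0,0.008,0],[0,0,0.009,0],[0,0,0.0095,0],[0,0,0.0095,0]]
  ]
}}

```text
clock: 23.28
position: [0.523, 0.165, 0.0967]
tool_rot: [-3.141, 0.0, 1.401]
force: [0.6, 1.0, -1.2]
grip_width: 0.0467
finger_force: 41.7
```

>>> {"name": "carry_out", "arguments": {
  "rows": [
    [[0,0,0.0003,0],[0,0,0.0006,0],[0,0,0.0008,0],[0,0,0.0008,0]]
  ]
}}

```text
clock: 23.62
position: [0.5231, 0.1651, 0.096]
tool_rot: [3.142, -0.0, 1.401]
force: [0.5, -0.3, -0.4]
grip_width: 0.0471
finger_force: 41.7
```

>>> {"name": "carry_out", "arguments": {
  "rows": [
    [[0,0,0,0],[0,0,0,0],[0,0,0,0],[0,0,0,0],[0,0,0,0],[0,0,0,0],[0,0,0,0]]
  ],
  "grip": 0.0854
}}

```text
clock: 24.2
position: [0.5231, 0.165, 0.096]
tool_rot: [3.142, 0.0, 1.401]
force: [0.5, -0.2, -0.2]
grip_width: 0.0852
finger_force: 0.0
```

>>> {"name": "carry_out", "arguments": {
  "rows": [
    [[0,0,0,0],[0,0,-0.005,0],[0,0,-0.02,0],[0,0,-0.05,0],[0,0,-0.08,0],[0,0,-0.11,0],[0,0,-0.13,0],[0,0,-0.13,0],[0,0,-0.13,0],[0,0,-0.13,0]]
  ]
}}

```text
clock: 25.03
position: [0.5227, 0.1651, 0.2256]
tool_rot: [-3.141, 0.0, 1.401]
force: [-0.2, -0.3, -0.7]
grip_width: 0.0855
finger_force: 0.0
```

Run:
```python
from h import *
bot.grab_frame("wrist"); bot.grab_frame("wrist"); w=bot.grab_frame("wrist"); s=bot.observe(); print(s["position"],s["force"],s["grip_width"])
for l,z in(("separator_center",.099),("separator_tab",.094),("wheel_tab",.072)):
  for q in bot.spot_point(w,l)[:3]: print(l,q["position"],round(q["conf"],2),atz(w,q["position"],z).round(4))
sd=bot.grab_frame("side")
for n,l in (("exp center",[.5231,.165,.099]),("exp tab",[.5231-.062*np.cos(np.radians(80.3)),.165-.062*np.sin(np.radians(80.3)),.094])): print(n,proj(sd,np.array(l)),proj(w,np.array(l)))
for l in("separator_center","separator_tab","wheel_center"):
  for q in bot.spot_point(sd,l)[:4]: print("side",l,q["position"],round(q["conf"],2))
```

```text
[0.52263503 0.16491079 0.22515495] [-0.22135092  0.51227941  0.35306718] 0.08564062076070507
separator_center [499.5, 330.2] 0.89 [ 0.7341 -0.034   0.099 ]
separator_center [456.9, 177.8] 0.76 [0.6892 0.1348 0.099 ]
separator_center [256.4, 175.5] 0.6 [0.5226 0.1655 0.099 ]
separator_tab [255.7, 237.1] 0.94 [0.5118 0.1061 0.094 ]
separator_tab [426.0, 226.5] 0.91 [0.6654 0.0906 0.094 ]
wheel_tab [252.8, 95.3] 0.87 [0.5303 0.2289 0.072 ]
wheel_tab [346.7, 266.3] 0.86 [0.5957 0.0465 0.072 ]
exp center [218.51447572 164.34647413] [257.11045101 175.96251475]
exp tab [220.71378009 178.54094561] [257.06037827 239.09877761]
side separator_center [295.0, 189.8] 0.73
side separator_center [349.1, 231.8] 0.68
side separator_tab [218.7, 180.8] 0.89
side separator_tab [290.8, 204.5] 0.73
side separator_tab [376.7, 241.5] 0.72
side wheel_center [173.5, 265.0] 0.94
side wheel_center [219.8, 173.9] 0.58
side wheel_center [263.4, 227.8] 0.58
```

The separator's centre and tab match the expected seated positions in the wrist view, its tab also matches from the side, and the gripper is clear, so I hand in.

```bash
python3 -c "
from h import *
print(bot.job_done())"
```

```text
the job is handed in; nothing more can be done
None
```

The toothed wheel (tab left) and the separator (tab right) are on the shaft and look fully home in the camera checks, both are released, and the job was handed in at about 25 s; the hand-in returned no verdict.

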